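# Clamp the filter housing shut with its draw latch

## Task

The burner's air-filter housing is ready to be closed. Swing the wire bail of the draw latch on top over to the keeper on the grey cover, lean the red lever forward until the bail bar drops in behind the keeper's lip, then pull the lever back and press it past center until it lies fully flat and the cover is drawn up on its seal. Go gently, by feel, without forcing the latch or the housing, and leave the other things on the table where they are.

Things in the scene. Friction and masses are not known exactly. Their poses are not given: they have to be found in the camera images.
- housing: air-filter housing bolted to the table: blue fixed half, grey cover, together 180 long (plus a dark spigot of 20 at each end), 108 wide, flat top at z = 70. Origin: on the table under the joint of the halves. x runs along it from blue half to grey cover; lever and bail swing in its x-z plane; z up. It and its latch bear 40 N from the robot at most, squeezing included.
- cover (a joint): gap (m) of the grey cover on its springy seal: 0.006 at rest (slid away along the housing's +x), 0 fully home. Spring about 7 N per mm; it is only drawn in by the latch and comes back out when let go; clamped, it reads about 0.002.
- lever (a joint): red latch lever about lever_pivot (rad). 0 = clamped, flat, pointing to housing -x; 1.57 upright; 2.1 = stop, leaning forward to the keeper. Stays where left (friction 0.05 N m). Loaded, it passes center at about 0.26, then pulls itself to 0; push at the tip under about 8 N. Lever 24 wide, 7.5 thick.
- bail (a joint): wire bail about its hinge on the lever (rad). Bail minus lever = its elevation above housing +x. 3.55 = stop, flopped back (as it starts); past vertical it falls by its own weight. Its hinge lies 16 from lever_pivot, in the housing's x-z plane at angle 3.35 - lever (from +x, upward).
- lever_pivot (a point): middle of the lever's pivot pin on the blue half, 16 above the housing's top, 35 toward -x from the housing's origin (so at housing x -35, y 0, z 86)
- lever_tip (a point): middle of the round roll, 10 diameter, 24 long, at the free end of the lever, 53 from lever_pivot
- bail_bar (a point): middle of the bail's cross bar, a steel rod 7 in diameter, 44 long across the housing, 84 from the bail's hinge; two 5 mm wire arms 43 apart lead to it. Hooked, it lies behind the post and under the lip, 10 to 15 above the housing's top; resting on the lip it is 25 above it.
- keeper (a point): seat of the bar's center in the steel keeper on the grey cover, 11 above the housing's top. Keeper 14 wide: post on the blue side (face 3.5 from the seat), 4 thick lip with underside 17.5 above the top, reaching 8 past the seat to +x; ramp on the blue side. At the lever's forward stop the bar clears the lip by about 2; with the lever upright it rests on the lip.
- pressure_gauge: black round pressure gauge with brass stem, 97x67x28, loose on the table, origin at the center of its underside; a bystander, to be left alone
- flare_union: brass flare union, 31x62x28, loose on the table, origin at the center of its underside; a bystander, to be left alone
- torch_lighter: black torch lighter, 26x185x30, loose on the table, origin at the center of its underside; a bystander, to be left alone
- ball_valve: brass ball valve with red lever, 35x125x49, loose on the table, origin at the center of its underside; a bystander, to be left alone
- nozzle_1: small brass nozzle, 16x18x22, loose on the table, origin at the center of its underside; a bystander, to be left alone
- nozzle_2: small brass nozzle, 16x18x22, loose on the table, origin at the center of its underside; a bystander, to be left alone

How it is judged:
By the outcome, as a careful person would: the job done as asked, in the order asked, and still so for the second after the job is handed in, with the robot touching nothing.
It also fails if it takes over 58 s, if anything falls off the work surface, if the arm or the gripper's body presses on something with over 40 N, if the wrist force passes 120 N, or if a joint passes its speed limit or range.

## Robot

A 6-joint arm with a two-finger parallel gripper is mounted at the origin on a cart in front of the work surface, level with it; the furniture and walls round the work are solid. World frame = base frame: x ahead of the robot, y to its left, z up, the work surface at z = 0. Lengths are in m, angles in rad, forces in N, time in s.
With the tool pointing down it reaches from about 0.225 to 0.875 m from the base axis. Payload 3.4 kg.
Tool frame: the origin (TCP) lies between the finger pads; the fingertips stand 19 mm ahead of it and the grasp point (between the pads) is the TCP; z points along the fingers, y is the line along which they close (so a half turn about z gives the same grasp; the last joint's range is limited). The gripper opens to 85 mm and grips with 20 to 120 N. Pads are 22 mm wide; open, the fingers measure 114 mm over their backs; the gripper's body (76 mm by 85 mm) begins 54 mm behind the grasp point. The pads swing forward as they close: fully open they stand 13 mm farther back than shut.
Start: joints at [-1.307, 0.276, 1.505, -0, 1.361, -0.121], TCP at [0.216, -0.533, 0.215] pointing down, gripper open.
Joint ranges: [-2.89, 2.89], [-0.75, 2.08], [0.22, 2.7], [-1.18, 4.32], [0.11, 2.71], [-2.7, 2.7]. Speed limits (rad/s): [2.57, 2.57, 3.14, 3.14, 3.14, 3.14].

## Interface

Orientations are given as a unit quaternion [w, x, y, z].
In Python, from rig import get_state, imaging, ticket gives the robot as it stands. The module is installed in compiled form; this text tells all that it offers.
- The arm moves only by the shell command python3 -m inch 'ROWS' [FORCE]. ROWS is JSON, a list of rows, each an object with "claw": the opening, from -1 (shut) to 1 (fully open); "travel": the shift along the world's x, y, z in units of 200 mm (1.0 is 200 mm), a list of three; "turn": the turn about the world's z in units of 180 degrees (1.0 is 180 degrees). A call has 1 to 5 rows; each row is the pose to reach, as a shift and turn from the pose commanded when the call began, turning the shorter way round; what a row does not reach only later rows make up. A row lasts 1/10 s, in which the tool goes at most 50 mm and 8.59 degrees, less where a joint would pass 70% of its speed; a pose out of reach is approached as far as the arm can. A call with a number of a shift or a turn outside -1 to 1 is refused whole. A call with a gripper value outside its range is refused whole. The fingers move at their own pace and stop on an object; FORCE is the grip in N (left out, the last holds). Time passes only in rows, so rows that repeat a pose let the fingers close. It gives the time, the measured TCP pose, the force, the opening and the grip force at its end, in the units of the state.
- get_state(): the state, without advancing time (a new reading comes with each control period).
- imaging.get_image(name): name is "scene" or "top" or "wrist"; returns the picture (480x640x3 uint8, red, green, blue); there is no depth.
- imaging.camera_params(name): a dict with "camera_matrix" (3x3 intrinsics, pixels), "cam_to_world" (4x4, takes a point from camera to world coordinates); the wrist camera has in their place "T_tool_cam" (4x4, takes a point from camera to tool coordinates, whose origin is the TCP and whose axes are the flange's). Camera axes: x right, y down, z forward; pixel columns grow to the right and rows downward; lengths in m; the calibration is good to about 2 mm. A picture is of the moment at which its call begins: read the wrist's pose just before it. camera_params takes no time and is no camera call.
- ticket.sign_off(): hands the job in; it is judged then, once.
The state is a dict: "clock": time; "qpos": joint angles; "qd": joint speeds; "effort": joint torques, N m; "position": TCP position; "ee_rot": TCP orientation; "contact_force": force on the tool from outside, world axes, zero at the start; "moment": the same for the moment, N m; "width": finger opening in m; "gripper_force": force on a finger pad.
Only numpy, scipy, OpenCV 4.12 (cv2) and the standard library are available. Lean on these libraries where they do the work, as an engineer would, in place of code of your own. Each camera call takes 0.05 s, during which the arm holds its last target. There are 200 camera calls.

## Working session

There is one attempt and no reset: what is moved stays moved. The work goes in short steps, Python scripts to look and compute and a shell command to move; the robot and the scene stay as the last step left them, time stands still between calls to the robot, and variables do not carry over. Pictures are saved under pics/ and viewed, at most 10 in all, crops included, and the job is handed in when it is done.

```bash
mkdir -p pics
python3 - <<'E'
from rig import get_state, imaging
import cv2
s=get_state();print({k:s[k] for k in('clock','position','ee_rot','contact_force','width')})
for n in('scene','top'):
    cv2.imwrite(f'pics/{n}1.png',imaging.get_image(n)[:,:,::-1])
    p=imaging.camera_params(n);print(n,p['camera_matrix'],p['cam_to_world'])
print(imaging.camera_params('wrist'))
E
```

```text
{'clock': 0.0, 'position': array([ 0.21566539, -0.53241099,  0.21422326]), 'ee_rot': array([-9.42170615e-04,  9.81550524e-01,  1.91200617e-01, -7.29678138e-05]), 'contact_force': array([-0.31886413, -0.43573756, -0.49301722]), 'width': 0.08497198414637187}
scene [[448.1161931    0.         316.55111976]
 [  0.         448.1161931  241.69136814]
 [  0.           0.           1.        ]] [[ 0.54787625 -0.35989871  0.7551851  -0.23716785]
 [-0.83634811 -0.25593131  0.48478965 -0.47334731]
 [ 0.01880035 -0.89720236 -0.4412193   0.5067236 ]
 [ 0.          0.          0.          1.        ]]
top [[508.67419853   0.         309.27531113]
 [  0.         508.67419853 237.17056923]
 [  0.           0.           1.        ]] [[ 0.01709153 -0.9952206   0.09614492  0.40290359]
 [-0.99983819 -0.01755161 -0.00394151 -0.02235673]
 [ 0.00561017 -0.096062   -0.99535954  1.18511105]
 [ 0.          0.          0.          1.        ]]
{'camera_matrix': array([[339.52738467,   0.        , 320.78793684],
       [  0.        , 339.52738467, 235.42037475],
       [  0.        ,   0.        ,   1.        ]]), 'T_tool_cam': array([[-1.18570778e-04, -9.52178701e-01, -3.05541662e-01,
         7.90859907e-02],
       [ 9.99999993e-01, -1.18380921e-04, -1.91495515e-05,
        -6.30737285e-04],
       [-1.79365083e-05, -3.05541662e-01,  9.52178708e-01,
        -1.58569899e-01],
       [ 0.00000000e+00,  0.00000000e+00,  0.00000000e+00,
         1.00000000e+00]])}
```

View pics/top1.png

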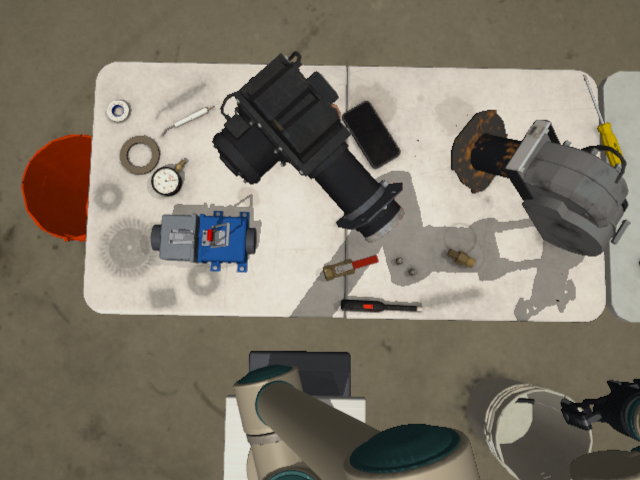

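View pics/scene1.png

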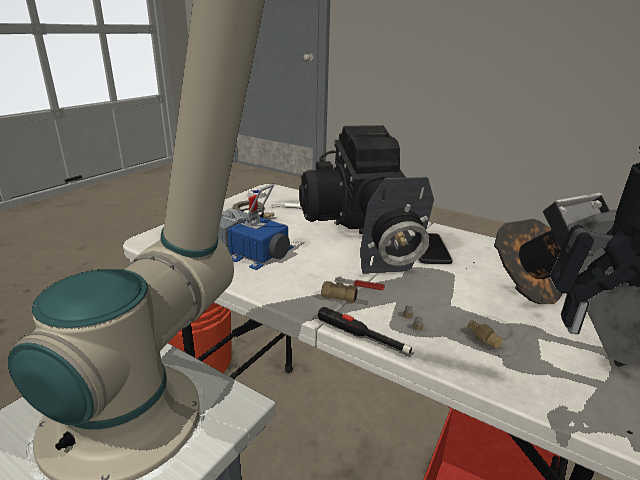

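The top view shows the housing at about (203,238). The blue half is on the right and the grey cover on the left, so housing +x is roughly world +y. The lever is red, near (213,236). I'll enlarge this area.

Run:
```python
import cv2
im=cv2.imread('pics/top1.png')[200:280,145:265]
cv2.imwrite('pics/top1c.png',cv2.resize(im,None,fx=6.5,fy=6.5,interpolation=cv2.INTER_CUBIC))
```

```text
(no output)
```

View pics/top1c.png

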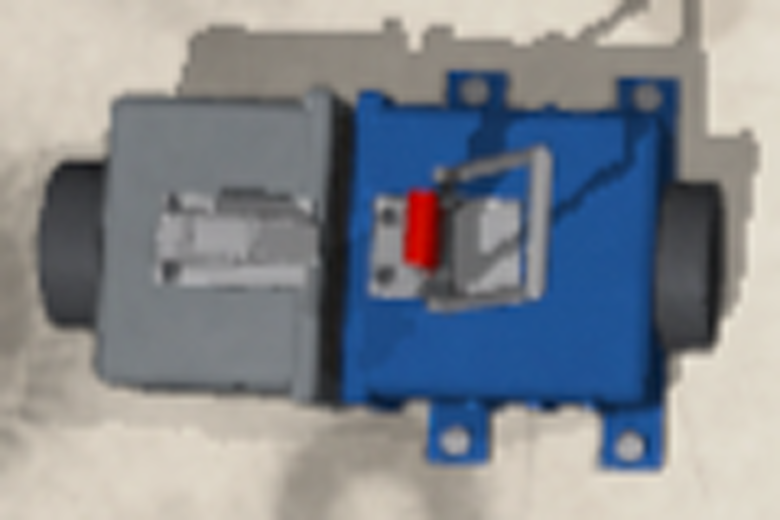

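The crop shows the housing top's corners at about (115,98), (100,383), (660,115) and (645,400). The lever is near upright with its roll at (422,230), and the bail bar, flopped back, is at (540,222).

```bash
cat > h.py <<'E'
import numpy as np
from rig import get_state, imaging
from scipy.spatial.transform import Rotation as R
def ray(n,uv,z,s=None):
    p=imaging.camera_params(n)
    if n=='wrist':
        T=np.eye(4);T[:3,3]=s['position'];T[:3,:3]=R.from_quat(np.roll(s['ee_rot'],-1)).as_matrix();T=T@p['T_tool_cam']
    else:T=p['cam_to_world']
    d=T[:3,:3]@np.linalg.solve(p['camera_matrix'],[uv[0],uv[1],1.])
    return T[:3,3]+d*(z-T[2,3])/d[2]
def proj(n,X,s=None):
    p=imaging.camera_params(n)
    if n=='wrist':
        T=np.eye(4);T[:3,3]=s['position'];T[:3,:3]=R.from_quat(np.roll(s['ee_rot'],-1)).as_matrix();T=T@p['T_tool_cam']
    else:T=p['cam_to_world']
    c=T[:3,:3].T@(np.asarray(X)-T[:3,3]);q=p['camera_matrix']@c
    return q[:2]/q[2]
E
python3 - <<'E'
from h import *
c=lambda u,v:(u/6.5+145-.5,v/6.5+200-.5)
for nm,u,v,z in [('gT',115,98,.07),('gB',100,383,.07),('bT',660,115,.07),('bB',645,400,.07),('roll',422,230,.142),('bar',540,222,.10),('keepT',168,197,.075),('keepB',165,283,.075),('plateT',380,197,.07),('plateB',373,293,.07),('spL',42,245,.035),('spR',722,265,.035)]:
    print(nm,ray('top',c(u,v),z).round(4))
E
```

```text
gT [0.555  0.2988 0.07  ]
gB [0.4581 0.2995 0.07  ]
bT [0.5525 0.1137 0.07  ]
bB [0.4556 0.1159 0.07  ]
roll [0.5048 0.1791 0.142 ]
bar [0.5122 0.1485 0.1   ]
keepT [0.521 0.278 0.075]
keepB [0.4919 0.2778 0.075 ]
plateT [0.5228 0.2077 0.07  ]
plateB [0.4901 0.2088 0.07  ]
spL [0.5076 0.332  0.035 ]
spR [0.5048 0.0948 0.035 ]
```

```bash
A='see rows'
python3 -m inch '[{"claw":-1,"travel":[0.15,0.5,0.45],"turn":0.09},{"claw":-1,"travel":[0.3,0.9,0.45],"turn":0.09},{"claw":-1,"travel":[0.3,0.9,0.45],"turn":0.09},{"claw":-1,"travel":[0.3,0.9,0.45],"turn":0.09},{"claw":-1,"travel":[0.3,0.9,0.45],"turn":0.09}]' 20
python3 -m inch '[{"claw":-1,"travel":[0.36,0.93,0],"turn":0.09},{"claw":-1,"travel":[0.36,0.93,0],"turn":0.09},{"claw":-1,"travel":[0.36,0.93,0],"turn":0.09},{"claw":-1,"travel":[0.36,0.93,0],"turn":0.09},{"claw":-1,"travel":[0.36,0.93,0],"turn":0.09}]'
python3 -m inch '[{"claw":-1,"travel":[0.36,0.93,0],"turn":0.1},{"claw":-1,"travel":[0.36,0.93,0],"turn":0.1},{"claw":-1,"travel":[0.36,0.93,0],"turn":0.1},{"claw":-1,"travel":[0.36,0.93,0],"turn":0.1},{"claw":-1,"travel":[0.36,0.93,0],"turn":0.1}]'
python3 -m inch '[{"claw":-1,"travel":[0.42,0.95,0],"turn":0.094},{"claw":-1,"travel":[0.42,0.95,0],"turn":0.094},{"claw":-1,"travel":[0.42,0.95,0],"turn":0.094},{"claw":-1,"travel":[0.42,0.95,0],"turn":0.094},{"claw":-1,"travel":[0.42,0.95,0],"turn":0.094}]'
python3 - <<'E'
from h import *
import cv2,json
s=get_state();cv2.imwrite('pics/w1.png',imaging.get_image('wrist')[:,:,::-1])
print(s['position'],R.from_quat(np.roll(s['ee_rot'],-1)).as_matrix().round(3),s['qpos'].round(2),s['contact_force'])
json.dump({k:list(map(float,s[k])) for k in('position','ee_rot')},open('w1.json','w'))
E
```

```text
clock: 0.6
position: [0.2768, -0.3493, 0.3072]
ee_rot: [0.001, 0.944, 0.329, 0.001]
contact_force: [0.4, -1.1, 0.4]
width: 0.0122
gripper_force: 0.0
clock: 1.1
position: [0.349, -0.1616, 0.3049]
ee_rot: [-0.001, 0.887, 0.461, 0.001]
contact_force: [0.0, -0.5, 0.5]
width: 0.0002
gripper_force: 0.0
clock: 1.6
position: [0.4215, 0.0234, 0.3044]
ee_rot: [-0.001, 0.804, 0.594, 0.001]
contact_force: [-0.6, -1.9, -0.3]
width: -0.0003
gripper_force: 0.0
clock: 2.1
position: [0.5065, 0.2115, 0.3034]
ee_rot: [-0.0, 0.71, 0.704, 0.0]
contact_force: [-0.5, -1.0, 0.3]
width: 0.0
gripper_force: 0.0
[0.50648374 0.21150112 0.30341962] [[ 0.008  1.    -0.   ]
 [ 1.    -0.008  0.001]
 [ 0.001 -0.    -1.   ]] [0.27 0.2  1.39 0.   1.55 0.28] [-0.54072503 -0.95550095  0.32423461]
```

View pics/w1.png

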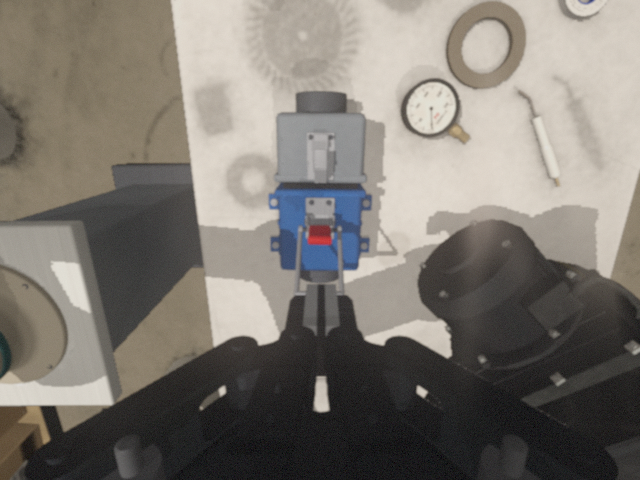

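The wrist view shows the grey cover's corners at (278,113) and (363,113), and the blue half's near corners at (280,268) and (359,268). The roll is at (319,234). The bail arms come toward the camera, from rows 232 to 293.

Run:
```python
from h import *
import cv2,json
s={k:np.array(v) for k,v in json.load(open('w1.json')).items()}
for nm,u,v,z in [('gL',278,113,.07),('gR',363,113,.07),('bL',280,268,.07),('bR',359,268,.07),('roll',319,234,.138),('roll',319,234,.133),('keep far',319,133,.08),('armL end',299,293,.18),('armR end',345,293,.18),('plate',319,200,.07)]:
    print(nm,z,ray('wrist',(u,v),z,s).round(4))
# predict features
O=np.array([.506,.2045]);a=np.radians(89.3);ex=np.array([np.cos(a),np.sin(a)])
def W(x,z): return np.r_[O+ex*x,z]
for L in(1.4,1.57,1.7,1.8):
    h=3.35-L;e=3.55-L
    tip=W(-.035-.053*np.cos(L),.086+.053*np.sin(L));bar=W(-.035+.016*np.cos(h)+.084*np.cos(e),.086+.016*np.sin(h)+.084*np.sin(e))
    print(L,tip.round(3),bar.round(3),*[ (n,proj(n,p,s).round(1)) for n in('top','wrist') for p in(tip,bar)])
print(proj('wrist',s['position']+[0,0,-.019],s))
im=cv2.imread('pics/w1.png')[90:310,250:400];cv2.imwrite('pics/w1c.png',cv2.resize(im,None,fx=2.7*1,fy=2.7,interpolation=cv2.INTER_CUBIC))
```

```text
gL 0.07 [0.4613 0.3051 0.07  ]
gR 0.07 [0.5536 0.3044 0.07  ]
bL 0.07 [0.4552 0.1227 0.07  ]
bR 0.07 [0.554  0.1218 0.07  ]
roll 0.138 [0.505  0.1883 0.138 ]
roll 0.133 [0.5049 0.1867 0.133 ]
keep far 0.08 [0.5057 0.2841 0.08  ]
armL end 0.18 [0.4863 0.1447 0.18  ]
armR end 0.18 [0.5287 0.1443 0.18  ]
plate 0.07 [0.5049 0.2087 0.07  ]
1.4 [0.505 0.16  0.138] [0.505 0.118 0.171] ('top', array([218.8, 234.9])) ('top', array([237.4, 233.9])) ('wrist', array([319.7, 259.9])) ('wrist', array([319.5, 313.7]))
1.57 [0.506 0.169 0.139] [0.505 0.133 0.179] ('top', array([214.4, 234.7])) ('top', array([229.3, 233.3])) ('wrist', array([319.8, 252. ])) ('wrist', array([319.6, 303.7]))
1.7 [0.506 0.176 0.139] [0.505 0.145 0.183] ('top', array([211.1, 234.6])) ('top', array([222.7, 232.9])) ('wrist', array([319.8, 245.5])) ('wrist', array([319.6, 293.8]))
1.8 [0.506 0.182 0.138] [0.505 0.155 0.185] ('top', array([208.7, 234.6])) ('top', array([217.6, 232.6])) ('wrist', array([319.8, 240.3])) ('wrist', array([319.6, 285. ]))
[320.02317253 272.59223414]
```

View pics/w1c.png

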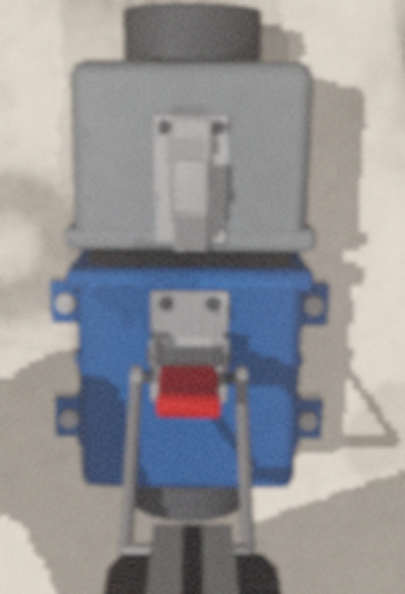

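```bash
python3 -m inch '[{"claw":-1,"travel":[0,-0.25,0],"turn":0},{"claw":-1,"travel":[0,-0.5,0],"turn":0},{"claw":-1,"travel":[0,-0.6,-0.1],"turn":0},{"claw":-1,"travel":[0,-0.6,-0.35],"turn":0},{"claw":-1,"travel":[0,-0.6,-0.6],"turn":0}]'
python3 -m inch '[{"claw":-1,"travel":[0,0.06,0],"turn":0},{"claw":-1,"travel":[0,0.12,0],"turn":0},{"claw":-1,"travel":[0,0.15,0],"turn":0}]'
python3 -m inch '[{"claw":-1,"travel":[0,0.03,0],"turn":0},{"claw":-1,"travel":[0,0.06,0],"turn":0},{"claw":-1,"travel":[0,0.1,0],"turn":0}]'
python3 -m inch '[{"claw":-1,"travel":[0,0.03,0],"turn":0},{"claw":-1,"travel":[0,0.06,0],"turn":0},{"claw":-1,"travel":[0,0.08,0],"turn":0}]'
python3 - <<'E'
from h import *
import cv2
a=imaging.get_image('wrist')[90:410,220:420,::-1];b=imaging.get_image('top')[195:275,150:250,::-1]
a=cv2.resize(a,(375,600));b=cv2.resize(b,(420,336),interpolation=cv2.INTER_CUBIC)
c=np.zeros((600,795,3),np.uint8);c[:,:375]=a;c[:336,375:]=b
cv2.imwrite('pics/w2.png',c)
E
```

```text
clock: 2.65
position: [0.5043, 0.0851, 0.1849]
ee_rot: [0.002, 0.712, 0.702, 0.001]
contact_force: [0.5, 0.1, -1.1]
width: -0.0
gripper_force: 0.0
clock: 2.95
position: [0.5064, 0.1198, 0.1881]
ee_rot: [0.002, 0.711, 0.703, 0.002]
contact_force: [0.2, -0.6, 0.5]
width: -0.0002
gripper_force: 0.0
clock: 3.25
position: [0.5046, 0.1398, 0.1864]
ee_rot: [0.001, 0.711, 0.703, 0.001]
contact_force: [-0.7, 0.5, 0.2]
width: -0.0004
gripper_force: 0.0
clock: 3.55
position: [0.5038, 0.1557, 0.1851]
ee_rot: [-0.0, 0.711, 0.703, -0.0]
contact_force: [0.6, 0.0, -0.1]
width: -0.0
gripper_force: 0.0
```

View pics/w2.png

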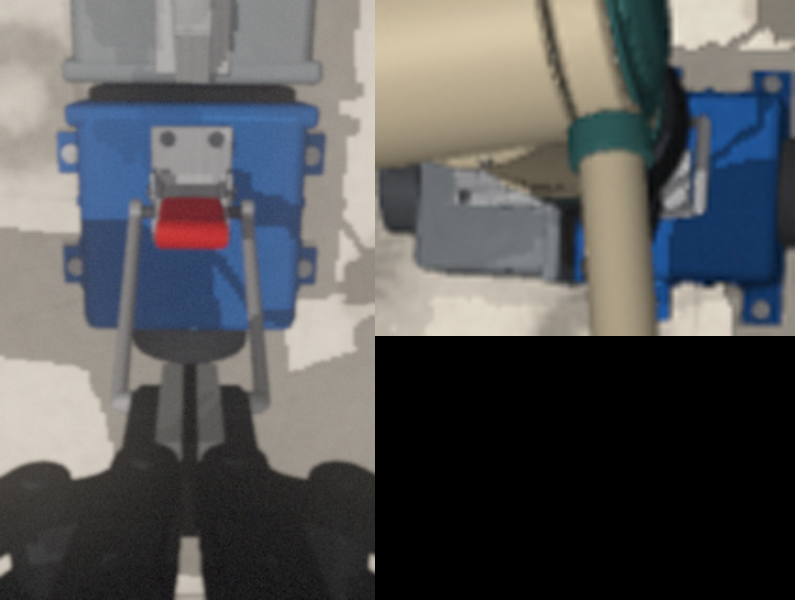

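The fingers are hovering over the bar: its ends are at (122,402) and (262,402), and it hasn't moved. The bar therefore lies lower than I assumed. I'll fit the latch model to all these readings.

```bash
cat > fit.py <<'E'
from h import *
import json
from scipy.optimize import least_squares
s1={k:np.array(v) for k,v in json.load(open('w1.json')).items()}
s2=dict(s1);s2['position']=np.array([.5045,.1557,.1851])
def pts(Oy,L,e):
    h=3.35-L;P=Oy-.035
    return dict(tip=[.5055,P-.053*np.cos(L),.086+.053*np.sin(L)],hinge=[.5055,P+.016*np.cos(h),.086+.016*np.sin(h)],
     bar=[.5055,P+.016*np.cos(h)+.084*np.cos(e),.086+.016*np.sin(h)+.084*np.sin(e)],blue=[.5055,Oy-.09,.069],grey=[.5055,Oy+.096,.069])
obs=[('top','tip',209.4),('top','bar',227.6),('top','grey',162),('w1','tip',240),('w1','bar',294),('w1','hinge',229),('w1','blue',269),('w1','grey',113),
('w2','tip',214.5),('w2','bar',303),('w2','hinge',202),('w2','blue',263.3)]
def f(p):
    q=pts(*p[:3]);r=[]
    for c,n,v in obs:
        X=np.array(q[n]);X[1]+=p[3] if c=='top' else p[4]
        u=proj('top',X)[0] if c=='top' else proj('wrist',X,s1 if c=='w1' else s2)[1]
        r.append((u-v)/(1 if c=='top' else 2))
    return np.r_[r,p[3]/.002,p[4]/.002]
o=least_squares(f,[.208,1.6,2.1,0,0])
print(o.x.round(4),'bail',o.x[1]+o.x[2]);print(f(o.x).round(1));print({k:np.round(v,4) for k,v in pts(*o.x[:3]).items()})
E
python3 fit.py
```

```text
[ 0.2097  1.6943  1.9813 -0.0032  0.0032] bail 3.6755216777627973
[ 0.9 -0.3 -2.4 -1.1 -0.1  2.7 -0.9 -2.  -1.3  0.3  4.2 -0.9 -1.6  1.6]
{'tip': array([0.5055, 0.1813, 0.1386]), 'hinge': array([0.5055, 0.1734, 0.1019]), 'bar': array([0.5055, 0.1399, 0.179 ]), 'blue': array([0.5055, 0.1197, 0.069 ]), 'grey': array([0.5055, 0.3057, 0.069 ])}
```

```bash
python3 -m inch '[{"claw":-1,"travel":[0,-0.2,0],"turn":0},{"claw":-1,"travel":[0,-0.36,0],"turn":0},{"claw":-1,"travel":[0,-0.36,-0.07],"turn":0},{"claw":-1,"travel":[0,-0.36,-0.07],"turn":0}]'
python3 -m inch '[{"claw":-1,"travel":[0,0.07,0],"turn":0},{"claw":-1,"travel":[0,0.14,0],"turn":0},{"claw":-1,"travel":[0,0.18,0],"turn":0},{"claw":-1,"travel":[0,0.22,0],"turn":0},{"claw":-1,"travel":[0,0.26,0],"turn":0}]'
python3 -m inch '[{"claw":-1,"travel":[0,0.04,0],"turn":0},{"claw":-1,"travel":[0,0.08,0],"turn":0},{"claw":-1,"travel":[0,0.1,0],"turn":0}]'
python3 - <<'E'
from h import *
import cv2
a=imaging.get_image('wrist')[90:410,220:420,::-1];b=imaging.get_image('top')[195:275,150:250,::-1]
a=cv2.resize(a,(375,600));b=cv2.resize(b,(420,336),interpolation=cv2.INTER_CUBIC)
c=np.zeros((600,795,3),np.uint8);c[:,:375]=a;c[:336,375:]=b
cv2.imwrite('pics/w3.png',c)
E
```

```text
clock: 4.05
position: [0.5026, 0.0819, 0.1698]
ee_rot: [-0.001, 0.712, 0.702, -0.001]
contact_force: [-0.1, -0.1, -0.4]
width: -0.0
gripper_force: 0.0
clock: 4.55
position: [0.5038, 0.1363, 0.1713]
ee_rot: [0.0, 0.711, 0.704, 0.0]
contact_force: [0.4, 0.7, 0.2]
width: -0.0001
gripper_force: 0.0
clock: 4.85
position: [0.5038, 0.1559, 0.1711]
ee_rot: [-0.0, 0.711, 0.703, 0.0]
contact_force: [0.5, 0.4, 0.5]
width: 0.0002
gripper_force: 0.0
```

View pics/w3.png

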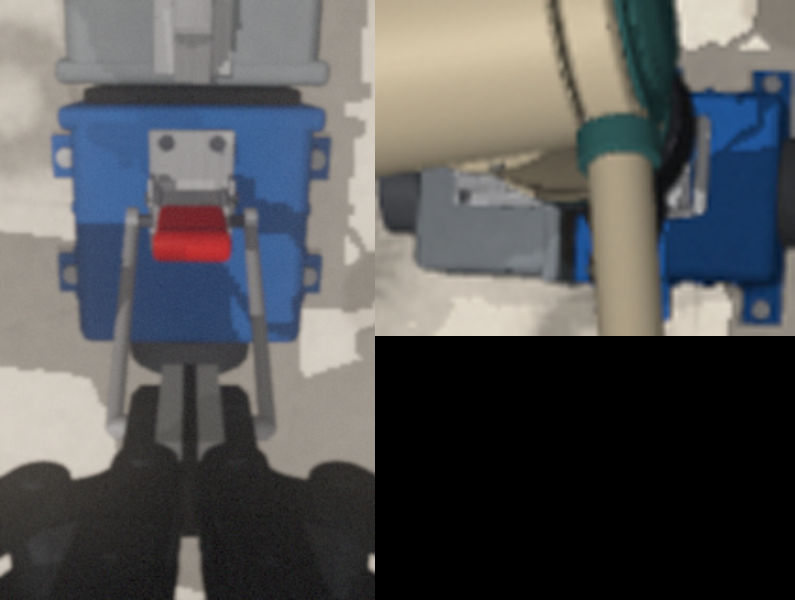

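The bar still hasn't moved and lies behind the fingers. The tips seem to end higher than nominal, so I'll go lower and detect the bar's motion numerically.

```bash
cat > prof.py <<'E'
from h import *
im=imaging.get_image('top').astype(int)
for r in (224,228,232,236,240): print(r,' '.join('%3d'%x for x in (im[r,200:240,0])))
E
python3 -m inch '[{"claw":-1,"travel":[0,-0.2,0],"turn":0},{"claw":-1,"travel":[0,-0.36,0],"turn":0},{"claw":-1,"travel":[0,-0.36,-0.1],"turn":0},{"claw":-1,"travel":[0,-0.36,-0.1],"turn":0}]'
python3 prof.py
python3 -m inch '[{"claw":-1,"travel":[0,0.07,0],"turn":0},{"claw":-1,"travel":[0,0.14,0],"turn":0},{"claw":-1,"travel":[0,0.18,0],"turn":0},{"claw":-1,"travel":[0,0.22,0],"turn":0},{"claw":-1,"travel":[0,0.28,0],"turn":0}]'
python3 prof.py
```

```text
clock: 5.35
position: [0.5021, 0.0818, 0.1494]
ee_rot: [-0.001, 0.712, 0.702, -0.002]
contact_force: [-0.1, -0.1, -0.1]
width: 0.0
gripper_force: 0.0
224 178 178 178 177 177 177 178 178 178 178 177 178 178 178 178 179 178 178 178 177 177 177 177 178 178 178 178 178 177 178 178 177 177 178 177 178 179 178 178 177
228 167 168 168 168 168 167 167 168 167 168 166 166 166 167 167 166 166 166 167 166 167 165 165 165 165 166 166 165 165 165 165 166 165 165 165 165 166 165 164 165
232 146 147 147 146 146 147 147 147 147 147 147 147 147 147 147 147 147 147 146 147 148 147 147 147 147 147 147 147 147 147 147 147 146 148 147 147 146 146 146 147
236  61  65  90 122 121 121 120 120 128 128 120 110 101  99 101 105 105 105 107 118 117 115 104 105 107 110 125 125 127 136 133 122 120 121 111 133 134 133 132 133
240  28  59 114 131 128 134 145 151 162 162 131  92  62  49  59  86  87  86  87  87  93 119 146 155 150  46  79  86  70  61  79  81  83  94  93  95 102 103 101 101
clock: 5.9
position: [0.5039, 0.14, 0.1514]
ee_rot: [0.0, 0.711, 0.703, 0.0]
contact_force: [0.1, 0.1, 0.4]
width: -0.0001
gripper_force: 0.1
224 169 168 168 167 167 167 166 165 165 165 163 154 128  79  94 145 163 151 150 143 138 112 111 119 138 117 100  86  83  31  22  21  21  28  18  17  19  27  32  31
228 154 152 151 152 151 151 150 149 148 148 147 141 119  50  39  40  41  43  43  44  44  44  43  43  41  41  39  37  32  28  28  33  36  25  17  18  17  21  20  20
232 123 122 120 118 118 116 113 111 108 107 103  98  75  33  36  43  43  47  49  53  55  52  57  54  45  44  44  42  39  32  27  24  21  17  16  15  20  20  21  18
236  96  94  93  96  95  95  94  95  93  95  96  93  74  38  53 101 141 152 159 163 165 165 164 161 156 148 138 126 107  83  34  31  19  15  18  20  22  22  21  20
240  92  91  92  91  90  90  90  90  89  89  89  89  89  87  83 111 138 149 157 163 165 165 165 161 156 149 140 127 113  85  27  18  19  21  17  20  21  22  20  20
```

Run:
```python
from h import *
import cv2
s=get_state()
print(proj('scene',s['position']),proj('scene',s['position']+[0,0,-.019]),proj('scene',[.5055,.14,.179]))
b=imaging.get_image('scene')[160:280,200:310,::-1];a=imaging.get_image('wrist')[180:380,240:400,::-1]
a=cv2.resize(a,(400,500));b=cv2.resize(b,(396,432),interpolation=cv2.INTER_CUBIC)
c=np.zeros((500,796,3),np.uint8);c[:,:400]=a;c[:432,400:]=b
cv2.imwrite('pics/w4.png',c)
```

```text
[265.63588967 195.1849995 ] [265.89662801 203.03257619] [266.39331264 183.49776598]
```

View pics/w4.png

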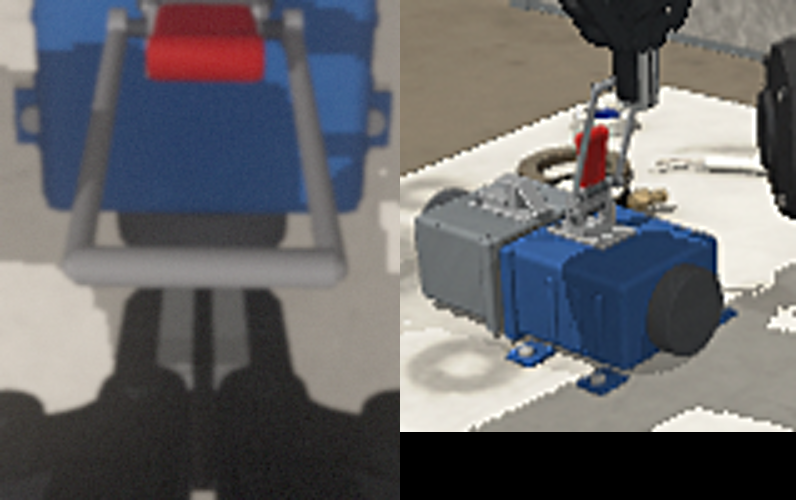

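The fingers are now behind the bar, which lies across them at row 265. The tips sit about 15 mm above the reported TCP. Next I'll push the bail over.

```bash
python3 -m inch '[{"claw":-1,"travel":[0,0.03,0],"turn":0},{"claw":-1,"travel":[0,0.06,0],"turn":0},{"claw":-1,"travel":[0,0.09,0],"turn":0},{"claw":-1,"travel":[0,0.12,0],"turn":0},{"claw":-1,"travel":[0,0.14,0],"turn":0}]'
python3 - <<'E'
from h import *
import cv2
im=imaging.get_image('wrist').astype(int)
cv2.imwrite('pics/w5.png',im[:,:,::-1])
red=(im[...,0]>120)&(im[...,1]<60)
ys,xs=np.nonzero(red[:, 250:390]);print('red rows',ys.min(),ys.max(),np.median(xs)+250)
print([tuple(im[r,320]) for r in range(90,330,6)])
E
```

```text
clock: 6.55
position: [0.5039, 0.1676, 0.1511]
ee_rot: [-0.0, 0.711, 0.703, 0.0]
contact_force: [-1.3, -0.8, -0.0]
width: 0.0002
gripper_force: 0.0
red rows 231 259 322.0
[(np.int64(158), np.int64(157), np.int64(153)), (np.int64(161), np.int64(158), np.int64(157)), (np.int64(161), np.int64(158), np.int64(157)), (np.int64(154), np.int64(153), np.int64(152)), (np.int64(157), np.int64(154), np.int64(153)), (np.int64(156), np.int64(152), np.int64(153)), (np.int64(136), np.int64(134), np.int64(133)), (np.int64(123), np.int64(119), np.int64(118)), (np.int64(136), np.int64(133), np.int64(132)), (np.int64(132), np.int64(131), np.int64(128)), (np.int64(136), np.int64(133), np.int64(133)), (np.int64(48), np.int64(51), np.int64(53)), (np.int64(45), np.int64(49), np.int64(49)), (np.int64(56), np.int64(90), np.int64(137)), (np.int64(59), np.int64(96), np.int64(148)), (np.int64(143), np.int64(141), np.int64(141)), (np.int64(152), np.int64(150), np.int64(152)), (np.int64(150), np.int64(146), np.int64(147)), (np.int64(151), np.int64(150), np.int64(149)), (np.int64(150), np.int64(147), np.int64(146))
[... 316 characters left out ...]
 (np.int64(181), np.int64(55), np.int64(52)), (np.int64(146), np.int64(34), np.int64(39)), (np.int64(46), np.int64(65), np.int64(99)), (np.int64(48), np.int64(70), np.int64(103)), (np.int64(46), np.int64(65), np.int64(102)), (np.int64(61), np.int64(71), np.int64(95)), (np.int64(133), np.int64(129), np.int64(129)), (np.int64(149), np.int64(145), np.int64(145)), (np.int64(74), np.int64(73), np.int64(74)), (np.int64(39), np.int64(37), np.int64(39)), (np.int64(43), np.int64(43), np.int64(40)), (np.int64(33), np.int64(33), np.int64(38)), (np.int64(36), np.int64(33), np.int64(38))][ WARN:0@0.954] global loadsave.cpp:1063 imwrite_ Unsupported depth image for selected encoder is fallbacked to CV_8U.
```

```bash
cat > w.py <<'E'
from h import *
import cv2,sys
im=imaging.get_image('wrist').astype(int)
if len(sys.argv)>1: cv2.imwrite('pics/%s.png'%sys.argv[1],im[:,:,::-1].astype(np.uint8))
red=(im[...,0]>120)&(im[...,1]<60)
ys,xs=np.nonzero(red[:, 250:390]);print('red rows',ys.min(),ys.max()) if len(ys) else print('no red')
print(' '.join('%d:%d/%d'%(r,im[r,320,0],im[r,320,2]) for r in range(90,310,5)))
E
python3 -m inch '[{"claw":-1,"travel":[0,0.03,0],"turn":0},{"claw":-1,"travel":[0,0.06,0],"turn":0},{"claw":-1,"travel":[0,0.06,0],"turn":0}]'
python3 w.py
python3 -m inch '[{"claw":-1,"travel":[0,0.03,0],"turn":0},{"claw":-1,"travel":[0,0.06,0],"turn":0},{"claw":-1,"travel":[0,0.06,0],"turn":0}]'
python3 w.py w6
```

```text
clock: 6.9
position: [0.5039, 0.1798, 0.1511]
ee_rot: [-0.0, 0.711, 0.703, 0.0]
contact_force: [0.9, -0.1, 0.6]
width: -0.0002
gripper_force: 0.0
red rows 254 281
90:156/154 95:155/153 100:157/153 105:156/151 110:141/138 115:162/159 120:162/158 125:158/156 130:159/154 135:157/154 140:169/164 145:155/152 150:137/133 155:138/135 160:137/135 165:134/131 170:115/113 175:53/56 180:51/59 185:60/136 190:54/137 195:71/129 200:151/147 205:152/149 210:151/147 215:149/147 220:148/146 225:166/160 230:115/112 235:94/94 240:87/88 245:96/43 250:112/42 255:113/40 260:110/39 265:117/114 270:150/146 275:145/142 280:141/52 285:42/49 290:40/38 295:42/43 300:41/41 305:37/35
clock: 7.25
position: [0.5039, 0.1918, 0.1511]
ee_rot: [-0.0, 0.711, 0.703, 0.0]
contact_force: [-0.3, -0.8, -0.6]
width: -0.0001
gripper_force: 0.0
red rows 265 295
90:127/130 95:125/128 100:130/132 105:138/135 110:156/151 115:157/154 120:155/151 125:154/151 130:132/129 135:156/153 140:116/112 145:172/167 150:170/167 155:167/163 160:168/162 165:153/150 170:138/135 175:139/136 180:138/135 185:135/131 190:50/55 195:52/49 200:54/113 205:58/141 210:52/134 215:151/146 220:153/151 225:152/149 230:152/149 235:151/147 240:162/160 245:117/113 250:93/92 255:95/95 260:95/83 265:110/37 270:112/36 275:111/33 280:99/36 285:43/42 290:37/41 295:41/43 300:38/38 305:37/42
```

```bash
python3 -m inch '[{"claw":-1,"travel":[0,-0.15,0],"turn":0},{"claw":-1,"travel":[0,-0.24,0],"turn":0},{"claw":-1,"travel":[0,-0.24,-0.1],"turn":0},{"claw":-1,"travel":[0,-0.24,-0.19],"turn":0},{"claw":-1,"travel":[0,-0.24,-0.19],"turn":0}]'
python3 w.py w7
python3 -m inch '[{"claw":-1,"travel":[0,0.04,0],"turn":0},{"claw":-1,"travel":[0,0.08,0],"turn":0},{"claw":-1,"travel":[0,0.11,0],"turn":0},{"claw":-1,"travel":[0,0.14,0],"turn":0}]'
python3 w.py w8
```

```text
clock: 7.8
position: [0.5018, 0.1423, 0.1111]
ee_rot: [-0.001, 0.711, 0.703, -0.002]
contact_force: [-1.3, 0.2, -0.5]
width: -0.0
gripper_force: 0.0
red rows 200 239
90:115/112 95:114/113 100:111/109 105:113/112 110:98/98 115:48/53 120:42/44 125:43/47 130:55/128 135:55/138 140:62/158 145:133/140 150:152/148 155:151/149 160:151/147 165:151/150 170:154/149 175:152/148 180:148/143 185:140/136 190:90/89 195:91/87 200:110/41 205:110/31 210:114/39 215:102/34 220:152/38 225:177/52 230:179/53 235:159/37 240:86/72 245:46/98 250:37/94 255:47/99 260:39/98 265:33/97 270:32/95 275:44/99 280:42/101 285:25/36 290:32/39 295:38/39 300:38/39 305:33/29
clock: 8.25
position: [0.5043, 0.1717, 0.1138]
ee_rot: [0.001, 0.711, 0.704, 0.0]
contact_force: [1.0, -1.3, 1.1]
width: -0.0001
gripper_force: 0.6
red rows 269 290
90:155/151 95:120/116 100:153/151 105:155/151 110:159/154 115:155/151 120:153/149 125:148/144 130:148/144 135:123/118 140:115/114 145:114/111 150:115/112 155:108/106 160:111/109 165:74/71 170:42/41 175:44/47 180:54/112 185:60/141 190:57/155 195:114/121 200:150/146 205:150/147 210:151/147 215:150/149 220:149/146 225:146/144 230:164/162 235:110/109 240:79/76 245:76/75 250:99/35 255:99/32 260:90/34 265:93/41 270:127/35 275:162/40 280:176/40 285:166/34 290:107/35 295:40/35 300:37/36 305:38/40
```

View pics/w8.png

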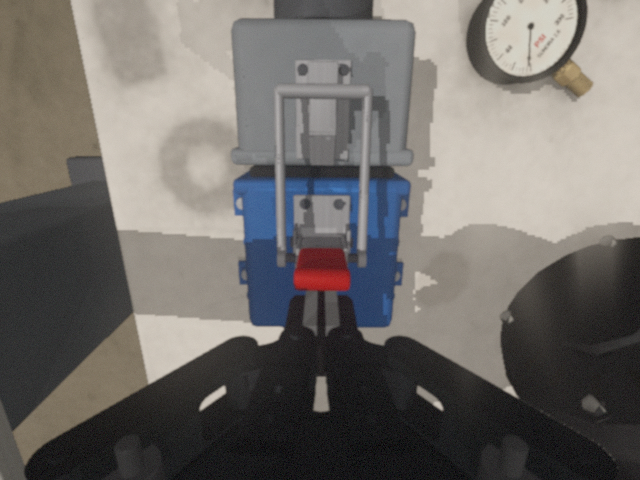

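The bail is over: its bar, at (322,91), rests on the keeper lip. The finger is behind the red roll at (322,280). Next I'll lean the lever forward in small steps.

```bash
python3 -m inch '[{"claw":-1,"travel":[0,0.02,0],"turn":0},{"claw":-1,"travel":[0,0.04,-0.01],"turn":0},{"claw":-1,"travel":[0,0.05,-0.01],"turn":0}]'
python3 -m inch '[{"claw":-1,"travel":[0,0.02,0],"turn":0},{"claw":-1,"travel":[0,0.03,-0.01],"turn":0},{"claw":-1,"travel":[0,0.03,-0.01],"turn":0}]'
python3 w.py w9
```

```text
clock: 8.6
position: [0.5038, 0.1813, 0.1109]
ee_rot: [0.0, 0.711, 0.703, -0.0]
contact_force: [0.2, -1.1, -0.9]
width: 0.0001
gripper_force: 0.5
clock: 8.9
position: [0.5035, 0.1874, 0.1088]
ee_rot: [-0.0, 0.711, 0.703, -0.0]
contact_force: [0.4, 0.4, -1.2]
width: 0.0003
gripper_force: 0.0
red rows 264 284
90:133/133 95:153/149 100:153/150 105:154/150 110:149/147 115:148/143 120:140/136 125:156/153 130:157/153 135:157/153 140:154/151 145:150/147 150:153/152 155:151/148 160:144/143 165:142/138 170:116/114 175:118/114 180:115/116 185:117/114 190:116/113 195:51/52 200:48/46 205:45/84 210:55/133 215:58/142 220:52/130 225:147/143 230:144/142 235:147/143 240:148/146 245:148/146 250:148/143 255:137/132 260:108/104 265:131/37 270:163/43 275:178/47 280:168/41 285:105/39 290:36/30 295:24/22 300:41/39 305:33/33
```

```bash
python3 -m inch '[{"claw":-1,"travel":[0,0.01,0],"turn":0},{"claw":-1,"travel":[0,0.015,0],"turn":0},{"claw":-1,"travel":[0,0.015,0],"turn":0}]'
python3 -m inch '[{"claw":-1,"travel":[0,0.01,0],"turn":0},{"claw":-1,"travel":[0,0.01,0],"turn":0}]'
python3 w.py w10
python3 - <<'E'
import cv2
for n in('w8','w9','w10'):
    im=cv2.imread(f'pics/{n}.png').astype(int)
    print(n,[' '.join('%d'%im[r,c,2] for r in range(80,150,3)) for c in(295,350)])
E
```

```text
clock: 9.25
position: [0.5037, 0.19, 0.109]
ee_rot: [-0.0, 0.711, 0.703, -0.0]
contact_force: [-0.6, -1.2, 0.1]
width: -0.0
gripper_force: 0.3
clock: 9.45
position: [0.5038, 0.1922, 0.1091]
ee_rot: [-0.0, 0.711, 0.703, 0.0]
contact_force: [-0.4, -0.4, 0.9]
width: 0.0002
gripper_force: 0.3
red rows 263 283
90:120/121 95:125/126 100:131/132 105:153/148 110:152/148 115:153/151 120:136/133 125:151/147 130:110/105 135:154/151 140:155/151 145:156/154 150:154/150 155:150/147 160:153/149 165:150/146 170:149/146 175:144/140 180:116/114 185:112/109 190:117/112 195:115/113 200:118/116 205:51/49 210:49/48 215:48/106 220:56/140 225:56/134 230:108/119 235:150/145 240:148/143 245:146/142 250:148/143 255:145/140 260:135/128 265:142/37 270:169/39 275:177/50 280:159/41 285:42/33 290:38/32 295:35/31 300:30/26 305:32/36
w8 ['140 130 143 158 142 118 101 133 135 129 125 129 123 123 126 126 133 131 131 131 130 129 132 131', '123 123 138 154 143 126 91 84 87 83 76 85 79 81 80 81 79 87 82 81 77 93 119 121']
w9 ['128 125 123 127 121 125 126 127 124 125 126 137 158 143 123 85 79 84 83 83 76 87 86 89', '127 126 121 124 150 151 104 92 136 150 151 129 147 146 130 102 99 93 98 95 98 100 95 94']
w10 ['127 129 126 130 124 124 127 126 124 122 120 127 125 132 155 151 127 92 83 79 84 84 87 85', '127 124 120 123 121 121 120 143 153 128 94 137 148 126 146 149 135 106 127 127 96 92 94 88']
```

```bash
python3 -m inch '[{"claw":-1,"travel":[0,0.01,0],"turn":0},{"claw":-1,"travel":[0,0.015,0],"turn":0},{"claw":-1,"travel":[0,0.015,0],"turn":0}]'
python3 w.py w11
python3 - <<'E'
import cv2
for n,rs in(('w8',(90,110)),('w10',(123,140)),('w11',(124,128,145))):
    im=cv2.imread(f'pics/{n}.png').astype(int)
    for r in rs: print(n,r,'L',' '.join('%d'%im[r,c,2] for c in range(266,292)),'R',' '.join('%d'%im[r,c,2] for c in range(354,380)))
E
```

```text
clock: 9.8
position: [0.5039, 0.1952, 0.1091]
ee_rot: [0.0, 0.711, 0.703, 0.0]
contact_force: [0.4, 0.4, 0.3]
width: -0.0002
gripper_force: 0.2
red rows 262 282
90:121/125 95:123/125 100:122/125 105:122/122 110:141/138 115:152/148 120:151/147 125:140/135 130:146/142 135:112/108 140:140/135 145:156/152 150:155/152 155:154/149 160:152/149 165:151/147 170:148/144 175:148/146 180:141/137 185:114/109 190:116/113 195:114/112 200:116/112 205:112/109 210:48/49 215:47/48 220:42/108 225:54/137 230:55/143 235:108/116 240:148/144 245:148/143 250:147/142 255:147/142 260:122/100 265:148/42 270:171/44 275:172/38 280:153/36 285:40/33 290:42/40 295:27/25 300:39/39 305:36/36
w8 90 L 128 131 131 130 128 130 128 135 144 150 156 157 157 155 154 155 152 157 156 156 158 157 155 154 155 156 R 155 153 152 150 152 152 154 156 156 160 161 158 162 159 147 138 124 118 112 112 116 122 118 119 119 119
w8 110 L 133 130 130 129 130 127 125 127 137 149 163 168 166 152 138 124 110 97 113 125 122 126 127 126 128 129 R 89 96 97 97 98 99 94 102 123 139 151 170 168 164 149 134 118 105 96 94 95 95 95 94 90 82
w10 123 L 130
[... 369 characters left out ...]
 150 135 122 108 111 105 95 94 94 95 91 105 120 128
w11 124 L 129 128 132 130 129 131 129 128 126 128 129 127 127 124 124 123 131 139 140 138 141 139 140 140 137 137 R 125 121 126 122 126 121 121 123 125 122 122 119 118 119 120 119 122 121 122 118 120 119 120 120 122 120
w11 128 L 130 130 133 129 130 125 128 129 126 127 131 127 128 140 146 148 153 155 156 160 156 158 158 158 154 156 R 148 148 148 146 148 149 150 148 146 148 146 145 137 131 117 97 87 82 88 95 111 111 115 118 122 128
w11 145 L 127 127 130 128 123 127 127 126 125 127 125 125 128 137 151 157 160 152 139 124 106 106 111 120 124 119 R 103 119 121 124 121 121 122 135 149 156 162 155 147 134 119 110 100 91 94 93 87 93 94 103 113 128
```

The bar has dropped behind the lip: it now spans 87 px instead of 96, which puts it at z ≈ 0.08. I'll move the finger over to the +y side of the roll for the pull.

```bash
python3 -m inch '[{"claw":-1,"travel":[0,-0.1,0],"turn":0},{"claw":-1,"travel":[0,-0.1,0.15],"turn":0},{"claw":-1,"travel":[0,-0.1,0.26],"turn":0},{"claw":-1,"travel":[0,0.1,0.26],"turn":0},{"claw":-1,"travel":[0,0.27,0.26],"turn":0}]'
python3 -m inch '[{"claw":-1,"travel":[0.01,0,0],"turn":0},{"claw":-1,"travel":[0.01,0,-0.12],"turn":0},{"claw":-1,"travel":[0.01,0,-0.24],"turn":0},{"claw":-1,"travel":[0.01,0,-0.24],"turn":0}]'
python3 w.py w12
python3 -m inch '[{"claw":-1,"travel":[0,-0.04,0],"turn":0},{"claw":-1,"travel":[0,-0.08,0],"turn":0},{"claw":-1,"travel":[0,-0.11,0.01],"turn":0},{"claw":-1,"travel":[0,-0.14,0.02],"turn":0}]'
python3 w.py w13
```

```text
clock: 10.35
position: [0.5049, 0.2501, 0.1626]
ee_rot: [0.0, 0.712, 0.702, 0.002]
contact_force: [-0.1, -0.4, -0.5]
width: -0.0002
gripper_force: 0.0
clock: 10.75
position: [0.5032, 0.2479, 0.1102]
ee_rot: [-0.002, 0.711, 0.703, -0.003]
contact_force: [-0.9, 1.0, -0.6]
width: -0.0
gripper_force: 0.0
red rows 377 380
90:144/127 95:155/136 100:142/121 105:152/134 110:161/143 115:155/137 120:154/138 125:107/97 130:83/82 135:87/86 140:86/85 145:82/81 150:85/82 155:83/84 160:80/75 165:78/80 170:108/112 175:115/118 180:112/114 185:115/117 190:114/113 195:114/116 200:110/111 205:98/93 210:140/135 215:139/136 220:108/104 225:151/147 230:115/112 235:137/135 240:135/130 245:145/140 250:153/148 255:153/149 260:153/149 265:150/147 270:151/148 275:111/111 280:104/100 285:44/43 290:37/36 295:38/34 300:37/35 305:32/32
clock: 11.2
position: [0.5065, 0.2215, 0.1187]
ee_rot: [-0.0, 0.711, 0.703, 0.002]
contact_force: [-2.0, 4.6, 5.7]
width: -0.0001
gripper_force: 3.6
no red
90:88/85 95:80/82 100:84/84 105:80/79 110:79/75 115:77/79 120:103/105 125:122/121 130:122/124 135:122/124 140:121/123 145:121/123 150:121/124 155:140/139 160:147/142 165:151/147 170:146/143 175:118/115 180:155/152 185:122/117 190:140/138 195:148/146 200:143/140 205:145/139 210:143/139 215:144/139 220:143/139 225:147/143 230:114/114 235:111/109 240:110/107 245:63/58 250:44/47 255:53/113 260:57/136 265:53/137 270:134/131 275:143/139 280:141/139 285:48/52 290:35/39 295:36/44 300:33/42 305:33/37
```

```bash
python3 -m inch '[{"claw":-1,"travel":[0,0.08,0.02],"turn":0},{"claw":-1,"travel":[0,0.12,0.0],"turn":0},{"claw":-1,"travel":[0,0.12,-0.05],"turn":0},{"claw":-1,"travel":[0,0.12,-0.085],"turn":0},{"claw":-1,"travel":[0,0.12,-0.085],"turn":0}]'
python3 -m inch '[{"claw":-1,"travel":[0,-0.02,0],"turn":0},{"claw":-1,"travel":[0,-0.04,0],"turn":0},{"claw":-1,"travel":[0,-0.06,0],"turn":0},{"claw":-1,"travel":[0,-0.07,0],"turn":0}]'
python3 -m inch '[{"claw":-1,"travel":[0,-0.02,0],"turn":0},{"claw":-1,"travel":[0,-0.04,0],"turn":0},{"claw":-1,"travel":[0,-0.05,0],"turn":0}]'
```

```text
clock: 11.75
position: [0.5043, 0.2445, 0.098]
ee_rot: [-0.001, 0.711, 0.703, -0.002]
contact_force: [-0.1, -0.3, -0.1]
width: -0.0001
gripper_force: 0.0
clock: 12.15
position: [0.506, 0.2303, 0.1004]
ee_rot: [0.0, 0.711, 0.703, 0.0]
contact_force: [0.5, 0.9, 0.6]
width: -0.0003
gripper_force: 0.0
clock: 12.45
position: [0.506, 0.2211, 0.1005]
ee_rot: [-0.0, 0.711, 0.703, 0.001]
contact_force: [-0.4, 1.0, 2.1]
width: 0.0
gripper_force: 1.0
```

```bash
python3 -m inch '[{"claw":-1,"travel":[0,-0.02,0.0],"turn":0},{"claw":-1,"travel":[0,-0.04,0.01],"turn":0},{"claw":-1,"travel":[0,-0.05,0.01],"turn":0}]'
python3 -m inch '[{"claw":-1,"travel":[0,-0.02,0.01],"turn":0},{"claw":-1,"travel":[0,-0.04,0.02],"turn":0},{"claw":-1,"travel":[0,-0.05,0.02],"turn":0}]'
python3 w.py w14
python3 - <<'E'
import cv2,numpy as np
im=cv2.imread('pics/w14.png').astype(int)
m=(im[...,2]>80)&(im[...,1]<55)&(im[...,0]<60)
print(np.argwhere(m)[:,0].min() if m.any() else None, m.sum(), np.argwhere(m).mean(0))
for c in(297,345): print(c,' '.join('%d'%im[r,c,2] for r in range(60,270,4)))
E
```

```text
clock: 12.75
position: [0.5059, 0.2107, 0.1024]
ee_rot: [0.0, 0.711, 0.703, 0.0]
contact_force: [0.2, 1.2, 0.6]
width: 0.0001
gripper_force: 0.7
clock: 13.05
position: [0.5057, 0.2006, 0.1063]
ee_rot: [-0.0, 0.711, 0.703, -0.0]
contact_force: [-1.1, 1.2, 1.5]
width: -0.0005
gripper_force: 0.5
no red
90:123/126 95:124/125 100:123/124 105:124/127 110:121/124 115:121/123 120:140/138 125:147/144 130:149/147 135:150/146 140:151/144 145:151/147 150:135/132 155:151/149 160:149/147 165:149/146 170:148/144 175:149/146 180:145/142 185:146/144 190:139/135 195:109/107 200:110/110 205:111/108 210:104/105 215:108/107 220:48/49 225:42/51 230:50/112 235:51/135 240:57/139 245:114/113 250:142/139 255:144/139 260:145/140 265:144/142 270:129/125 275:101/97 280:111/109 285:37/44 290:35/37 295:32/38 300:39/38 305:33/33
None 0 [nan nan]
297 84 87 86 85 83 117 126 124 125 126 125 129 126 126 126 150 88 88 144 152 152 155 155 126 157 133 117 149 144 135 135 110 110 110 98 94 95 95 78 50 52 46 47 56 57 54 80 94 99 116 138 142 97
345 72 73 74 70 75 113 119 126 122 122 121 121 122 123 129 147 88 91 149 153 153 149 152 116 147 142 100 101 104 115 115 114 107 115 126 125 138 132 102 61 50 48 48 52 59 59 78 151 142 143 141 142 113<stdin>:4: RuntimeWarning: Mean of empty slice.
  ret = um.true_divide(
```

```bash
python3 -m inch '[{"claw":-1,"travel":[0,-0.02,0.03],"turn":0},{"claw":-1,"travel":[0,-0.045,0.05],"turn":0},{"claw":-1,"travel":[0,-0.07,0.06],"turn":0},{"claw":-1,"travel":[0,-0.09,0.06],"turn":0}]'
python3 -m inch '[{"claw":-1,"travel":[0,-0.025,-0.01],"turn":0},{"claw":-1,"travel":[0,-0.05,-0.02],"turn":0},{"claw":-1,"travel":[0,-0.05,-0.02],"turn":0}]'
python3 w.py w15
```

```text
clock: 13.5
position: [0.5062, 0.1829, 0.1187]
ee_rot: [0.0, 0.711, 0.703, 0.001]
contact_force: [0.8, 2.1, 0.3]
width: 0.0001
gripper_force: 1.0
clock: 13.8
position: [0.506, 0.1723, 0.1141]
ee_rot: [0.0, 0.711, 0.703, -0.0]
contact_force: [-0.5, 0.3, 2.8]
width: -0.0004
gripper_force: 1.0
no red
90:153/150 95:144/140 100:157/155 105:154/149 110:155/151 115:150/147 120:149/147 125:149/144 130:149/144 135:148/145 140:132/130 145:113/110 150:110/107 155:113/108 160:111/110 165:111/108 170:74/77 175:45/45 180:52/101 185:57/140 190:54/148 195:80/128 200:152/149 205:161/158 210:161/159 215:145/145 220:144/139 225:146/140 230:147/144 235:103/102 240:125/122 245:123/121 250:124/119 255:101/98 260:86/85 265:88/86 270:95/39 275:108/36 280:107/37 285:47/42 290:39/43 295:35/34 300:33/34 305:26/29
```

```bash
python3 -m inch '[{"claw":-1,"travel":[0,-0.022,-0.013],"turn":0},{"claw":-1,"travel":[0,-0.045,-0.03],"turn":0},{"claw":-1,"travel":[0,-0.045,-0.03],"turn":0}]'
python3 -m inch '[{"claw":-1,"travel":[0,-0.02,-0.018],"turn":0},{"claw":-1,"travel":[0,-0.038,-0.037],"turn":0},{"claw":-1,"travel":[0,-0.038,-0.037],"turn":0}]'
python3 w.py w16
python3 - <<'E'
import cv2,numpy as np
for n in('w15','w16'):
    im=cv2.imread(f'pics/{n}.png').astype(int)
    for c in(297,345): print(n,c,' '.join('%d'%im[r,c,2] for r in range(40,280,4)))
    m=(im[...,2]>75)&(im[...,1]<60)&(im[...,0]<60);m[:,:280]=0;m[:,365:]=0
    p=np.argwhere(m);print(p[:,0].min(),p[:,0].max(),p[:,1].min(),p[:,1].max())
E
```

```text
clock: 14.15
position: [0.5059, 0.1632, 0.1078]
ee_rot: [0.0, 0.711, 0.703, -0.0]
contact_force: [0.4, -0.4, 3.0]
width: -0.0002
gripper_force: 1.0
clock: 14.45
position: [0.5057, 0.1557, 0.0999]
ee_rot: [0.0, 0.711, 0.703, -0.0]
contact_force: [1.4, 0.6, 1.6]
width: 0.0
gripper_force: 0.4
red rows 284 293
90:150/146 95:150/147 100:152/147 105:143/139 110:112/110 115:114/108 120:116/112 125:111/108 130:112/109 135:104/103 140:109/107 145:91/93 150:42/49 155:50/119 160:58/140 165:65/158 170:80/128 175:148/145 180:148/144 185:146/145 190:147/145 195:145/141 200:146/142 205:146/142 210:145/141 215:93/96 220:141/137 225:140/138 230:139/135 235:94/93 240:97/96 245:97/95 250:93/89 255:96/96 260:109/34 265:113/29 270:116/39 275:115/37 280:113/29 285:45/36 290:30/25 295:30/29 300:30/25 305:32/30
w15 297 125 123 125 128 125 122 122 156 82 90 119 160 158 157 156 158 155 136 158 135 92 147 155 151 139 141 131 111 110 102 100 83 64 43 43 45 48 46 44 81 85 67 82 95 97 118 116 96 98 116 114 107 88 83 83 78 74 77 90 98
w15 345 133 133 130 132 121 121 123 156 134 115 148 151 151 150 146 142 112 118 150 138 100 93 88 90 89 86 84 98 106 118 120 94 97 46 53 50 62 55 60 106 145 144 147 142 134 128 104 85 143 156 151 130 119 90 87 77 69 61 60 46
269 294 296 340
w16 297 87 104 162 161 158 157 161 159 158 139 158 131 93 126 152 156 156 156 157 154 154 143 142 139 130 115 83 40 36 43 44 41 38 134 86 82 83 110 109 97 100 97 93 96 88 98 105 94 79 78 76 83 80 84 84 97 105 106 104 108
w16 345 92 128 157 157 157 152 156 155 106 136 154 136 101 103 106 102 102 115 101 105 98 100 118 149 148 93 96 52 44 51 59 62 59 138 146 130 149 161 164 151 147 121 123 112 99 103 104 101 108 106 110 100 85 79 85 72 49 38 48 35
259 295 295 341
```

```bash
python3 -m inch '[{"claw":-1,"travel":[0,-0.015,-0.022],"turn":0},{"claw":-1,"travel":[0,-0.03,-0.045],"turn":0},{"claw":-1,"travel":[0,-0.03,-0.045],"turn":0}]'
python3 -m inch '[{"claw":-1,"travel":[0,-0.008,-0.016],"turn":0},{"claw":-1,"travel":[0,-0.015,-0.033],"turn":0},{"claw":-1,"travel":[0,-0.015,-0.033],"turn":0}]'
python3 -m inch '[{"claw":-1,"travel":[0,-0.006,-0.02],"turn":0},{"claw":-1,"travel":[0,-0.011,-0.04],"turn":0},{"claw":-1,"travel":[0,-0.011,-0.04],"turn":0}]'
```

```text
clock: 14.8
position: [0.5052, 0.1499, 0.0907]
ee_rot: [-0.0, 0.711, 0.703, -0.001]
contact_force: [0.0, -0.4, -0.4]
width: -0.0001
gripper_force: 0.0
clock: 15.1
position: [0.5053, 0.147, 0.0844]
ee_rot: [-0.0, 0.711, 0.703, -0.001]
contact_force: [0.6, 0.2, -0.3]
width: -0.0001
gripper_force: 0.0
clock: 15.4
position: [0.5053, 0.145, 0.0764]
ee_rot: [-0.0, 0.711, 0.703, -0.001]
contact_force: [0.7, 0.3, -0.7]
width: -0.0002
gripper_force: 0.0
```

```bash
python3 -m inch '[{"claw":-1,"travel":[0,0,-0.01],"turn":0},{"claw":-1,"travel":[0,0,-0.02],"turn":0},{"claw":-1,"travel":[0,0,-0.02],"turn":0}]'
python3 w.py w17
python3 - <<'E'
import cv2,numpy as np
im=cv2.imread('pics/w17.png').astype(int)
m=(im[...,2]>75)&(im[...,1]<60)&(im[...,0]<60);m[:,:280]=0;m[:,365:]=0
p=np.argwhere(m);print(p[:,0].min(),p[:,0].max(),p[:,1].min(),p[:,1].max())
E
```

```text
clock: 15.7
position: [0.5062, 0.1454, 0.0744]
ee_rot: [0.0, 0.711, 0.703, 0.001]
contact_force: [-1.5, 0.0, 8.6]
width: 0.0001
gripper_force: 3.6
red rows 267 267
90:116/114 95:117/111 100:116/112 105:117/111 110:116/114 115:113/112 120:117/116 125:77/80 130:48/49 135:46/99 140:55/142 145:58/147 150:60/153 155:102/132 160:152/149 165:153/149 170:153/151 175:153/150 180:151/149 185:152/148 190:154/152 195:153/150 200:150/147 205:140/136 210:67/71 215:146/142 220:148/147 225:100/98 230:100/96 235:98/97 240:97/94 245:95/94 250:97/94 255:102/96 260:111/48 265:117/34 270:115/33 275:117/34 280:119/34 285:39/28 290:35/30 295:36/34 300:34/34 305:20/27
259 296 291 341
```

```bash
python3 -m inch '[{"claw":-1,"travel":[0,0,-0.006],"turn":0},{"claw":-1,"travel":[0,0,-0.006],"turn":0}]'
python3 -m inch '[{"claw":-1,"travel":[0,0,0.15],"turn":0},{"claw":-1,"travel":[0,0,0.4],"turn":0},{"claw":-1,"travel":[0,0.2,0.6],"turn":0},{"claw":-1,"travel":[0,0.45,0.6],"turn":0},{"claw":-1,"travel":[0,0.5,0.6],"turn":0}]'
python3 - <<'E'
from h import *
import cv2
a=imaging.get_image('wrist')[100:400,230:410,::-1];b=imaging.get_image('scene')[160:280,200:310,::-1]
a=cv2.resize(a,(360,600),interpolation=cv2.INTER_CUBIC);b=cv2.resize(b,(430,469),interpolation=cv2.INTER_CUBIC)
c=np.zeros((600,790,3),np.uint8);c[:,:360]=a;c[:469,360:]=b
cv2.imwrite('pics/w18.png',c)
E
```

```text
clock: 15.95
position: [0.5062, 0.1453, 0.0743]
ee_rot: [0.001, 0.711, 0.703, 0.001]
contact_force: [-4.3, -0.3, 14.5]
width: -0.0001
gripper_force: 6.8
clock: 16.45
position: [0.5069, 0.2493, 0.1941]
ee_rot: [0.0, 0.71, 0.704, 0.003]
contact_force: [-0.5, -0.3, -0.7]
width: 0.0002
gripper_force: 0.0
```

View pics/w18.png

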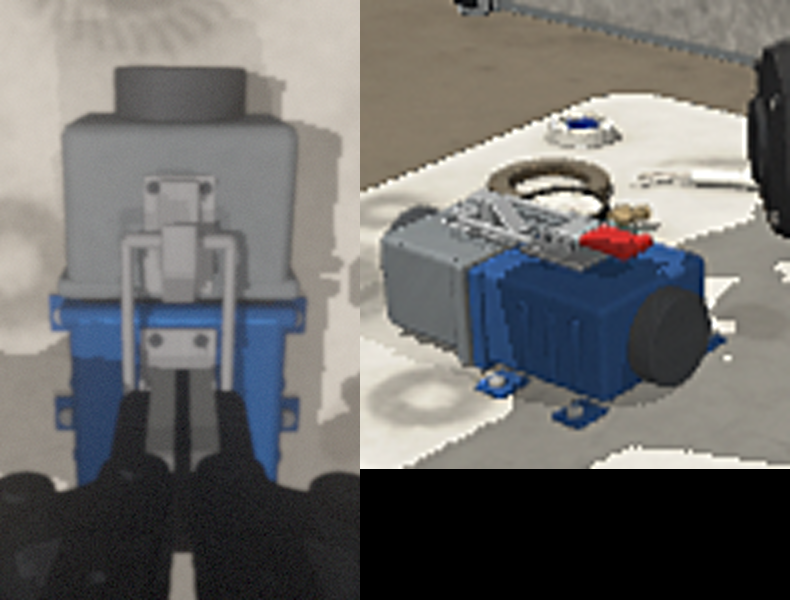

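The picture shows the bar running under the keeper lip at (180,240), the red lever flat at (615,242) in the side view, and the dark gap at the joint almost gone. The robot is clear of everything.

```bash
python3 -c "
from rig import ticket
print(ticket.sign_off())"
```

```text
the job is handed in; nothing more can be done
None
```

The latch is closed and the job handed in: the bail is hooked behind the keeper's lip, the lever lies flat past center, and the cover is drawn up on its seal. The hardest press I read was about 15 N, it took about 17 s, and nothing else on the table was touched.

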